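# Lid the clay boxes

## Robot

A 6-joint arm with a two-finger parallel gripper is mounted at the origin on the work surface. World frame = base frame: x ahead of the robot, y to its left, z up, the work surface at z = 0. Lengths are in m, angles in rad, forces in N, time in s.
With the tool pointing down it reaches from about 0.4 to 0.925 m from the base axis. Payload 12.5 kg.
Tool frame: the origin (TCP) lies at the very end of the fingers, on their centre line; the grasp point (between the pads) lies 19 mm behind it; z points along the fingers, y is the line along which they close (so a half turn about z gives the same grasp; the last joint's range is limited). The gripper opens to 95 mm and grips with 3 to 60 N. Pads are 20 mm wide; open, the fingers measure 119 mm over their backs; the gripper's body (75 mm by 180 mm) begins 59 mm behind the grasp point.
Start: joints at [1.101, 0.491, 1.559, -0, 1.092, -0.106], TCP at [0.222, 0.584, 0.215] pointing down, gripper open.
Joint ranges: [-3.1, 3.1], [-0.84, 2.19], [0.05, 2.79], [-1.13, 4.28], [0.06, 2.93], [-2.69, 2.69]. Speed limits (rad/s): [2.22, 2.22, 2.79, 3.14, 3.14, 3.14].

## Interface

Orientations are given as a unit quaternion [x, y, z, w].
In Python, from workcell import get_state, vision, close_job gives the robot as it stands.
- The arm moves only by the tool apply_moves, never from a script. Its argument "increments" is a list of rows, each a list of 7 numbers: the turn, a rotation vector about the tool's x, y, z in rad, then the shift along the tool's x, y, z in m, then the finger opening in m, from 0 to 0.0951. A call has 1 to 8 rows; each row shifts and turns the commanded pose from where the row before left it, along the tool's axes as they then stand; what a row does not reach is not made up. A row lasts 1/12 s, in which the tool goes at most 41.7 mm and 7.16 degrees, less where a joint would pass 70% of its speed; a pose out of reach is approached as far as the arm can. A call is refused whole if a number of a shift passes 0.0417 or a number of a turn 0.125, either way. A call with a gripper value outside its range is refused whole. The fingers move at their own pace and stop on an object; the grip force is fixed at half the most. Time passes only in rows, so rows that do not move let the fingers close. It gives the time, the measured TCP pose, the force, the opening and the grip force at its end, in the units of the state.
- get_state(): the state, without advancing time (a new reading comes with each control period).
- vision.capture(name): name is "scene" or "top" or "wrist"; returns (picture, depth): 480x640x3 uint8, red, green, blue; 480x640 float32, m along the optical axis (not along the pixel's ray), 0 where there is no reading.
- vision.camera_model(name): a dict with "camera_matrix" (3x3 intrinsics, pixels), "xyz" and "rotation" of the camera in the world; the wrist camera has in their place "tool_from_camera" (4x4, takes a point from camera to tool coordinates, whose origin is the TCP and whose axes are the flange's). Camera axes: x right, y up, looking along -z (the intrinsics and any distortion apply to the point x, -y, -z); pixel columns grow to the right and rows downward; lengths in m; the calibration is good to about 2 mm. A picture is of the moment at which its call begins: read the wrist's pose just before it. camera_model takes no time and is no camera call.
- close_job(): hands the job in; it is judged then, once.
The state is a dict: "time_s": time; "q": joint angles; "qvel": joint speeds; "joint_torque": joint torques, N m; "position": TCP position; "tcp_rot": TCP orientation; "wrist_force": force on the tool from outside, world axes, zero at the start; "ft_torque": the same for the moment, N m; "width": finger opening in m; "grasp_force": force on a finger pad.
Only numpy, scipy, OpenCV 4.12 (cv2) and the standard library are available. Lean on these libraries where they do the work, as an engineer would, in place of code of your own. Each camera call takes 0.05 s, during which the arm holds its last target. There are 200 camera calls.

## Task

Four open clay boxes stand on the potter's bench among their four lids, which lie grip upwards. Put each lid on the box it was made for, so that it lies flat and fully home on the rim, the square and the oblong lid with their edges in line with the box's. Set the lids down gently without dropping them, leave the boxes standing where they are, and do not knock the gourd or the wooden stamp.

Things in the scene. Friction and masses are not known exactly. Their poses are not given: they have to be found in the camera images.
- box_big_round: The large round open box of terracotta, loose, about 0.45 kg: 55 mm high, 104 mm across its belly, rim 96 mm across outside, mouth 84 mm across. Origin: centre of its underside, z up.
- box_small_round: The small round open box of terracotta, loose, about 0.35 kg: 55 mm high, 74 mm across its belly, rim 66 mm across outside, mouth 54 mm across. Origin: centre of its underside, z up.
- box_square: The square open box of terracotta, loose, about 0.42 kg: 74 x 74 mm outside, 55 mm high, walls 6 mm, mouth 62 x 62 mm. Origin: centre of its underside, x and y along its sides, z up.
- box_oblong: The oblong open box of terracotta, loose, about 0.42 kg: 96 mm (its x) by 60 mm (its y) outside, 55 mm high, walls 6 mm, mouth 84 x 48 mm. Origin: centre of its underside, z up.
- lid_big_round: Lid of the large round box, terracotta, about 0.14 kg: round plate 104 mm across with a plain round knob 18 mm across in the middle. Below the plate a locating foot 8 mm deep, 68 mm across, drops into the box's mouth with 8 mm play all round. Origin: centre of the foot's underside, z up; plate from 8 to 16 mm above it, grip from 16 to 44 mm.
- lid_small_round: Lid of the small round box, terracotta, about 0.08 kg: round plate 74 mm across with a plain round knob 18 mm across in the middle. Below the plate a locating foot 8 mm deep, 38 mm across, drops into the box's mouth with 8 mm play all round. Origin: centre of the foot's underside, z up; plate from 8 to 16 mm above it, grip from 16 to 44 mm.
- lid_square: Lid of the square box, terracotta, about 0.11 kg: square plate 82 x 82 mm with a central bar grip 36 mm (x) by 16 mm (y). Below the plate a locating foot 8 mm deep, 46 x 46 mm, drops into the box's mouth with 8 mm play all round. Origin: centre of the foot's underside, z up; plate from 8 to 16 mm above it, grip from 16 to 44 mm, x and y along its sides; fits in any of the four quarter turns.
- lid_oblong: Lid of the oblong box, terracotta, about 0.12 kg: plate 104 mm (x) by 68 mm (y) with a central bar grip 36 mm (x) by 16 mm (y). Below the plate a locating foot 8 mm deep, 68 mm (x) by 32 mm (y), drops into the box's mouth with 8 mm play all round. Origin: centre of the foot's underside, z up; plate from 8 to 16 mm above it, grip from 16 to 44 mm; fits either way round.
- gourd: Bystander: a small pale wooden gourd ornament, 66 mm tall, 50 mm across, standing loose. Origin: centre of its underside, z up.
- stamp: Bystander: a wooden pattern stamp standing on its 34 x 34 mm square dark foot, round handle 24 mm across, 60 mm tall in all, loose. Origin: centre of its underside, z up.
Mind the look-alikes: they are no part of the job. Leave any turquoise look-alike of the lid_big_round alone. What is shaped like the box_small_round but green is not meant.

How it is judged:
At the end, for the whole second after the job is handed in: Each lid on its own box: centres within 12 mm, lid origin 43 to 51 mm above the box's (47 = seated), lid and box level within 0.06 rad, square lid (any quarter turn) and oblong lid (either way round) within 0.25 rad of the box's sides; lids and boxes at rest (horizontal distance between lid_big_round and box_big_round below 0.012 m and z of lid_big_round in the frame of box_big_round between 0.043 and 0.051 m and angle between each of lid_big_round, box_big_round, lid_small_round, box_small_round, lid_square, box_square, lid_oblong, box_oblong's own z axis and vertical below 0.06 rad and linear speed of each of lid_big_round, box_big_round, lid_small_round, box_small_round, lid_square, box_square, lid_oblong, box_oblong below 0.02 m/s and angular speed of each of lid_big_round, lid_small_round, lid_square, lid_oblong below 0.3 rad/s and horizontal distance between lid_small_round and box_small_round below 0.012 m and z of lid_small_round in the frame of box_small_round between 0.043 and 0.051 m and horizontal distance between lid_square and box_square below 0.012 m and z of lid_square in the frame of box_square between 0.043 and 0.051 m and horizontal distance between lid_oblong and box_oblong below 0.012 m and z of lid_oblong in the frame of box_oblong between 0.043 and 0.051 m and angle between the x axis of lid_oblong and the x axis of box_oblong, either way round below 0.25 rad and (angle between the x axis of lid_square and the x axis of box_square, either way round below 0.25 rad or angle between the x axis of lid_square and the y axis of box_square, either way round below 0.25 rad)); the robot touches nothing.
It fails at once if a lid was dropped (falling free, faster than 0.6 m/s) ((contact force between lid_big_round and the fingers below 0.05 N and linear speed of lid_big_round above 0.6 m/s) or (contact force between lid_small_round and the fingers below 0.05 N and linear speed of lid_small_round above 0.6 m/s) or (contact force between lid_square and the fingers below 0.05 N and linear speed of lid_square above 0.6 m/s) or (contact force between lid_oblong and the fingers below 0.05 N and linear speed of lid_oblong above 0.6 m/s)).
It fails at once if a clay box was pushed more than 40 mm from its place (distance of any of box_big_round, box_small_round, box_square, box_oblong from where it was at the start of the episode above 0.04 m).
It fails at once if the gourd was knocked over or pushed more than 20 mm ((distance of gourd from where it was at the start of the episode above 0.02 m or angle between gourd's own z axis and vertical above 0.3 rad)).
It fails at once if the stamp was knocked over or pushed more than 20 mm ((distance of stamp from where it was at the start of the episode above 0.02 m or angle between stamp's own z axis and vertical above 0.3 rad)).
It also fails if it takes over 104 s, if anything falls off the work surface, if the arm or the gripper's body presses on something with over 40 N, if the wrist force passes 120 N, or if a joint passes its speed limit or range.

## Working session

There is one attempt and no reset: what is moved stays moved. The work goes in short steps, Python scripts to look and compute and a tool call to move; the robot and the scene stay as the last step left them, time stands still between calls to the robot, and variables do not carry over. Pictures are saved under pics/ and viewed, at most 14 in all, crops included, and the job is handed in when it is done.

Besides the shell and the picture viewer there is one more tool, called as name([rows], argument=value, ...), one row to a line, values as JSON. apply_moves: Moves the arm, as the interface text tells. Its arguments: {"type":"object","properties":{"increments":{"type":"array"}},"required":["increments"]}

```bash
mkdir -p pics; ls; python3 - <<'E'
from workcell import get_state, vision
import cv2,numpy as np
print(get_state())
for n in("top","scene"):
    p,d=vision.capture(n); cv2.imwrite(f"pics/{n}0.png",p[:,:,::-1]); np.savez(f"{n}0.npz",p=p,d=d)
    print(n,vision.camera_model(n), (d>0).mean())
print(vision.camera_model("wrist"))
E
```

```text
pics
{'time_s': 0.0, 'q': array([ 1.10141004e+00,  4.91565560e-01,  1.55947003e+00, -1.38798057e-05,
        1.09171265e+00, -1.05604931e-01]), 'qvel': array([ 0.00035751,  0.00253776, -0.00117196,  0.00103435,  0.00154328,
       -0.00022388]), 'joint_torque': array([-9.87779349e-04, -6.12639284e+01, -2.58180428e+01,  6.93217199e-02,
        4.80815547e-02, -6.17418846e-05]), 'position': array([0.22224912, 0.58387324, 0.21405094]), 'tcp_rot': array([ 1.80886203e-01,  9.83503862e-01, -5.55824339e-04, -1.57930010e-04]), 'wrist_force': array([0.31133134, 0.0232201 , 0.56026323]), 'ft_torque': array([-0.02935968, -0.00530026, -0.02036939]), 'grasp_force': 0.0, 'width': 0.09510238383690034}
top {'camera_matrix': array([[451.4303953 ,   0.        , 323.52435414],
       [  0.        , 451.4303953 , 246.35238223],
       [  0.        ,   0.        ,   1.        ]]), 'xyz': array([0.44460932, 0.01809426, 0.96534688]), 'rotation': array([ 0.0375288 , -0.04550408, -0.70121044,  0.7105103 ])} 0.9958430989583333
scene {'camera_matrix': array([[560.19168075,   0.        , 320.33135953],
       [  0.        , 560.19168075, 240.2772866 ],
       [  0.        ,   0.        ,   1.        ]]), 'xyz': array([ 1.41409518, -0.5641525 ,  0.78018381]), 'rotation': array([0.40044654, 0.21428442, 0.42608483, 0.78241707])} 0.9960319010416666
{'camera_matrix': array([[350.76419192,   0.        , 321.22063641],
       [  0.        , 350.76419192, 239.00720112],
       [  0.        ,   0.        ,   1.        ]]), 'tool_from_camera': array([[ 7.25669157e-04,  9.65660288e-01,  2.59807007e-01,
         7.35585523e-02],
       [ 9.99999679e-01, -7.89139588e-04,  1.39995598e-04,
         1.32263581e-04],
       [ 3.40212184e-04,  2.59806822e-01, -9.65660551e-01,
        -1.69739360e-01],
       [ 0.00000000e+00,  0.00000000e+00,  0.00000000e+00,
         1.00000000e+00]])}
```

View pics/top0.png

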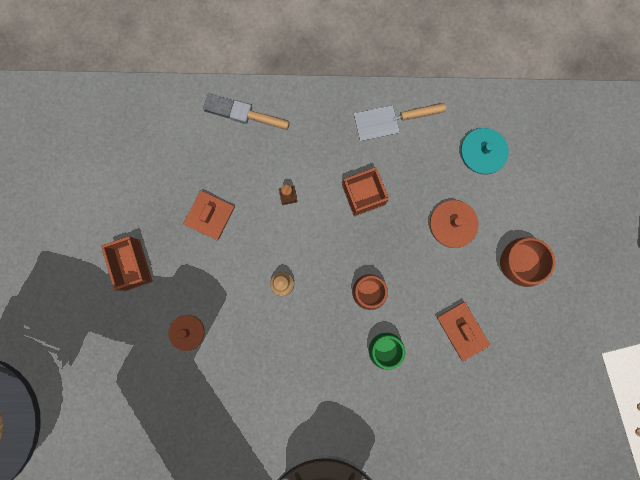

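View pics/scene0.png

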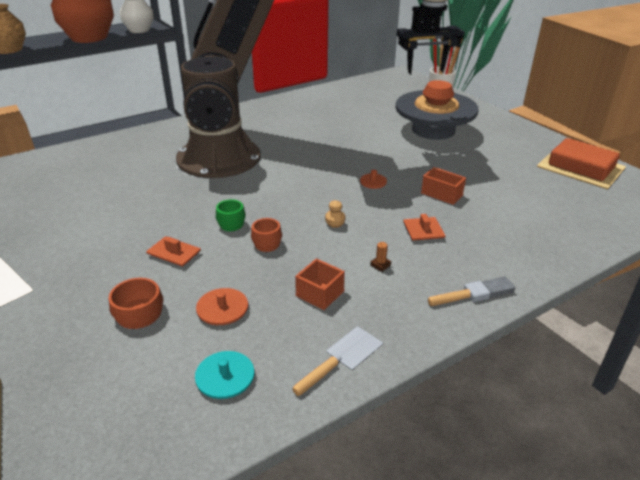

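The top view shows these candidates:

| Item | Pixel | Note |
|---|---|---|
| Big lid | (455,223) | turquoise look-alike at (485,150) |
| Big box | (528,261) | |
| Small box | (370,291) | green look-alike at (387,351) |
| Small lid | (186,332) | in shadow |
| Square box | (366,191) | |
| Square lid | (209,214) | |
| Oblong box | (127,263) | |
| Oblong lid | (463,330) | |
| Stamp | (288,194) | |
| Gourd | (282,284) | |

I choose the terracotta ones.

```bash
cat > h.py <<'E'
import numpy as np,cv2
from scipy.spatial.transform import Rotation as R
from workcell import get_state,vision
def cam_pose(n,st=None):
    m=vision.camera_model(n); K=m["camera_matrix"]
    if n=="wrist":
        T=m["tool_from_camera"];Rt=R.from_quat(st["tcp_rot"]).as_matrix()
        return K,Rt@T[:3,:3],Rt@T[:3,3]+st["position"]
    return K,R.from_quat(m["rotation"]).as_matrix(),np.array(m["xyz"])
def world(n,d,st=None):
    K,Rc,t=cam_pose(n,st); v,u=np.mgrid[:480,:640]
    P=np.dstack([(u-K[0,2])/K[0,0]*d,-(v-K[1,2])/K[1,1]*d,-d])
    return P@Rc.T+t
def terracotta(p):
    h=cv2.cvtColor(p,cv2.COLOR_RGB2HSV)
    return (((h[...,0]<14)|(h[...,0]>174))&(h[...,1]>120)&(h[...,2]>35)).astype(np.uint8)
def blobs(n,p,d,st=None,amin=300):
    W=world(n,d,st); N,L,S,C=cv2.connectedComponentsWithStats(terracotta(p))
    for i in range(1,N):
        if S[i,4]<amin: continue
        q=W[(L==i)&(d>0)]; q=q[(q[:,2]>-.01)&(q[:,2]<.1)]
        if len(q)<100: continue
        z=q[:,2]; box=(z>.048).sum()>.2*len(z)
        s=q[(z>.046)&(z<.062)] if box else q[(z>.009)&(z<.022)]
        if len(s)<50: continue
        xy=(s[:,:2]*1000).astype(np.float32)
        r=cv2.minAreaRect(xy); c=cv2.minEnclosingCircle(xy)
        g=q[z>.036][:,:2]*1000
        print(n,"BOX" if box else "LID",C[i].round(),S[i,4],"zmed",np.median(s[:,2]).round(4),"rect",np.round(r[0],1),np.round(r[1],1),round(r[2],1),
          "circ",np.round(c[0],1),round(c[1]*2,1),"" if box or len(g)<5 else ("grip",g.mean(0).round(1),np.round(cv2.minAreaRect(g.astype(np.float32)),1) if 0 else np.round(cv2.minAreaRect(g.astype(np.float32))[2],0),z.max().round(4)))
E
python3 - <<'E'
from h import *
for n in("top","scene"):
    a=np.load(f"{n}0.npz"); blobs(n,a["p"],a["d"])
a=np.load("top0.npz");W=world("top",a["d"])
for u,v in((288,190),(281,283),(300,150)):print(u,v,W[v,u].round(3))
E
```

```text
top BOX [365. 191.] 1431 zmed 0.0537 rect [672.4 -77.2] [73.7 74.2] 21.0 circ [671.9 -77.3] 100.3 
top LID [209. 215.] 1445 zmed 0.0154 rect [621.8 254.7] [83.6 81.1] 65.5 circ [621.4 253.9] 110.7 ('grip', array([620.5, 253.5]), np.float64(65.0), np.float64(0.0485))
top LID [454. 223.] 1784 zmed 0.0154 rect [ 610.7 -270. ] [101.9 101.6] 82.1 circ [ 610.7 -270. ] 104.4 ('grip', array([ 609.8, -269.1]), np.float64(44.0), np.float64(0.0471))
top BOX [126. 263.] 1879 zmed 0.0532 rect [513.3 415. ] [96.  60.7] 20.2 circ [513.1 415.2] 111.2 
top BOX [527. 261.] 2076 zmed 0.0535 rect [ 529.  -413.7] [95.3 96.8] 45.2 circ [ 528.5 -414. ] 98.3 
top BOX [370. 291.] 944 zmed 0.0539 rect [462.3 -87.4] [65.  65.6] 44.8 circ [462.2 -87.6] 67.5 
top LID [463. 331.] 1623 zmed 0.0153 rect [ 383.9 -285.3] [103.   68.8] 30.2 circ [ 383.6 -284.1] 120.1 ('grip', array([ 383.7, -284.1]), np.float64(30.0), np.float64(0.0472))
top LID [186. 332.] 994 zmed 0.0154 rect [373.9 289.9] [71.6 70.5] 3.6 circ [374.2 290. ] 73.2 ('grip', array([374.2, 289.8]), np.float64(48.0), np.float64(0.0457))
scene BOX [291.  4
[... 677 characters left out ...]
3.6 -91.1] [62.6 68.7] 69.2 circ [464.2 -91.1] 70.7 
scene LID [173. 251.] 881 zmed 0.0158 rect [ 386.1 -287.8] [104.4  68.6] 29.6 circ [ 385.4 -288.5] 120.6 ('grip', array([ 388.3, -288.2]), np.float64(27.0), np.float64(0.0474))
scene BOX [319. 284.] 1701 zmed 0.0528 rect [674.9 -80.4] [76.6 78.5] 20.8 circ [677.1 -81. ] 102.4 
scene BOX [136. 302.] 2137 zmed 0.0526 rect [ 532.1 -417. ] [94.9 97.3] 45.0 circ [ 529.9 -417.8] 100.3 
scene LID [222. 306.] 1466 zmed 0.0157 rect [ 612.7 -273. ] [ 99.8 103. ] 73.9 circ [ 611.5 -271.9] 106.3 ('grip', array([ 614. , -272.8]), np.float64(63.0), np.float64(0.0456))
288 190 [0.667 0.083 0.061]
281 283 [0.476 0.092 0.064]
300 150 [ 0.773  0.063 -0.002]
```

apply_moves([
  [0,0,0,-0.0207,0.0276,0,0.06],
  [0,0,0,-0.0207,0.0276,0,0.06],
  [0,0,0,-0.0207,0.0276,0,0.06],
  [0,0,0,-0.0207,0.0276,0,0.06],
  [0,0,0,-0.0207,0.0276,0,0.06],
  [0,0,0,-0.0207,0.0276,0,0.06],
  [0,0,0,-0.0207,0.0276,0,0.06],
  [0,0,0,-0.0207,0.0276,0,0.06],
])

```text
time_s: 0.77
position: [0.457, 0.732, 0.2142]
tcp_rot: [0.181, 0.983, -0.0, -0.0]
wrist_force: [0.3, 0.6, 0.1]
width: 0.0603
grasp_force: 0.0
```

apply_moves([
  [0,0,0,-0.0207,0.0276,0,0.06],
  [0,0,0,-0.0207,0.0276,0,0.06],
  [0,0,0,-0.0207,0.0276,0,0.06],
  [0,0,0,-0.0207,0.0276,0,0.06],
  [0,0,0,0,0,0,0.06],
  [0,0,0,0,0,0,0.06],
])

```text
time_s: 1.27
position: [0.5423, 0.7847, 0.2096]
tcp_rot: [0.181, 0.983, 0.001, 0.0]
wrist_force: [-0.4, -0.1, 0.5]
width: 0.0601
grasp_force: 0.0
```

```bash
cat > look.py <<'E'
import sys
from h import *
st=get_state(); p,d=vision.capture("wrist"); cv2.imwrite(f"pics/{sys.argv[1]}.png",p[:,:,::-1])
q=st["tcp_rot"]; print(st["position"].round(4),"theta",np.degrees(2*np.arctan2(q[1],q[0])).round(2),"t",st["time_s"])
blobs("wrist",p,d,st)
E
python3 look.py w1
```

```text
[0.5423 0.7847 0.2096] theta 159.11 t 1.2667
wrist BOX [412. 244.] 14017 zmed 0.0524 rect [617.7 859.9] [154.3 117.4] 17.2 circ [618.6 860.1] 186.9 
wrist LID [ 12. 282.] 842 zmed 0.0146 rect [486.5 437.3] [39.   4.1] 18.8 circ [486.2 438.1] 39.1 ('grip', array([500.3, 442.6]), np.float64(23.0), np.float64(0.0449))
```

I got the y sign wrong in that move: the arm went outward in free air and touched nothing. From here a helper will do the axis conversion.

```bash
cat > go.py <<'E'
import sys,math
from h import *
# go.py x y z [theta_deg] (m): tool-frame shift totals at present heading, then turn
st=get_state(); q=st["tcp_rot"]; M=R.from_quat(q).as_matrix()
t=np.array(list(map(float,sys.argv[1:4]))); s=M.T@(t-st["position"])
th=math.degrees(2*math.atan2(q[1],q[0]))
n=math.ceil(np.linalg.norm(s)/.033); print("pos",st["position"].round(4),"theta",round(th,2),"shift",s.round(4),"rows",n,"per row",(s/max(n,1)).round(4))
if len(sys.argv)>4:
    a=math.radians(th-float(sys.argv[4])); print("turn z",round(a,3),"rows",math.ceil(abs(a)/.115),"per",round(a/max(1,math.ceil(abs(a)/.115)),4))
E
python3 go.py .375 .288 .2
```

```text
pos [0.5413 0.7847 0.2117] theta 159.16 shift [-0.0213 -0.5234  0.0105] rows 16 per row [-0.0013 -0.0327  0.0007]
```

apply_moves([
  [0,0,0,-0.0013,-0.0327,0.0006,0.06],
  [0,0,0,-0.0013,-0.0327,0.0006,0.06],
  [0,0,0,-0.0013,-0.0327,0.0006,0.06],
  [0,0,0,-0.0013,-0.0327,0.0006,0.06],
  [0,0,0,-0.0013,-0.0327,0.0006,0.06],
  [0,0,0,-0.0013,-0.0327,0.0006,0.06],
  [0,0,0,-0.0013,-0.0327,0.0006,0.06],
  [0,0,0,-0.0013,-0.0327,0.0006,0.06],
])

```text
time_s: 1.98
position: [0.4682, 0.5671, 0.2117]
tcp_rot: [0.18, 0.984, 0.003, 0.001]
wrist_force: [0.0, 0.6, -0.2]
width: 0.0598
grasp_force: 0.0
```

apply_moves([
  [0,0,0,-0.0013,-0.0327,0.0006,0.06],
  [0,0,0,-0.0013,-0.0327,0.0006,0.06],
  [0,0,0,-0.0013,-0.0327,0.0006,0.06],
  [0,0,0,-0.0013,-0.0327,0.0006,0.06],
  [0,0,0,-0.0013,-0.0327,0.0006,0.06],
  [0,0,0,-0.0013,-0.0327,0.0006,0.06],
  [0,0,0,-0.0013,-0.0327,0.0006,0.06],
  [0,0,0,-0.0013,-0.0327,0.0006,0.06],
])

```text
time_s: 2.65
position: [0.3842, 0.3193, 0.2045]
tcp_rot: [0.18, 0.984, 0.003, 0.002]
wrist_force: [0.9, -0.0, -0.8]
width: 0.06
grasp_force: 0.0
```

apply_moves([
  [0,0,0,0,0,0,0.06],
  [0,0,0,0,0,0,0.06],
])

```text
time_s: 2.82
position: [0.3856, 0.3202, 0.205]
tcp_rot: [0.181, 0.983, 0.003, 0.002]
wrist_force: [0.5, 0.6, 0.7]
width: 0.0598
grasp_force: 0.0
```

```bash
python3 look.py w2; python3 go.py .375 .288 .021
```

```text
[0.3856 0.3202 0.205 ] theta 159.11 t 2.8167
wrist LID [289. 215.] 3739 zmed 0.0157 rect [372.9 291. ] [71.6 72. ] 42.0 circ [373.3 290.8] 72.9 ('grip', array([373.2, 291.4]), np.float64(70.0), np.float64(0.0456))
wrist BOX [433. 277.] 2993 zmed 0.054 rect [490.1 410.4] [49.6 52.6] 20.1 circ [490.4 410.4] 71.0 
wrist LID [338. 385.] 543 zmed 0.0148 rect [586.1 270. ] [80.7 11.6] 69.8 circ [589.4 268.8] 80.8 
pos [0.3866 0.3214 0.2049] theta 159.15 shift [-0.0006 -0.0366  0.1836] rows 6 per row [-0.0001 -0.0061  0.0306]
```

View pics/w2.png

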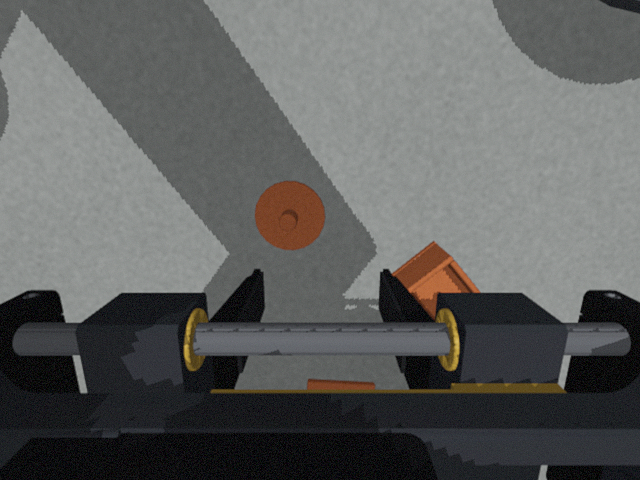

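Wrist picture: the terracotta small lid sits at pixel (289,215) with its round knob at (289,220). The fingers are at about (250,300) and (390,300). It's the right lid, at world (0.373, 0.291).

```bash
python3 go.py .3735 .2908 .021
```

```text
pos [0.3866 0.3214 0.2049] theta 159.15 shift [ 0.0018 -0.0345  0.1836] rows 6 per row [ 0.0003 -0.0058  0.0306]
```

apply_moves([
  [0,0,0,0.0009,-0.0173,0,0.05],
  [0,0,0,0.0009,-0.0172,0,0.05],
  [0,0,0,0,0,0.03,0.05],
  [0,0,0,0,0,0.03,0.05],
  [0,0,0,0,0,0.03,0.05],
  [0,0,0,0,0,0.02,0.05],
  [0,0,0,0,0,0,0.05],
  [0,0,0,0,0,0,0.05],
])

```text
time_s: 3.53
position: [0.3741, 0.2914, 0.0933]
tcp_rot: [0.18, 0.984, 0.002, 0.001]
wrist_force: [0.0, 0.7, 0.9]
width: 0.0499
grasp_force: 0.0
```

```bash
python3 look.py w3;python3 go.py .3735 .2908 .021
```

```text
[0.3741 0.2914 0.0933] theta 159.21 t 3.5333
wrist LID [319. 245.] 7335 zmed 0.0156 rect [373.1 291. ] [71.8 72. ] 66.8 circ [373.1 290.8] 72.9 ('grip', array([372.6, 291.1]), np.float64(68.0), np.float64(0.0457))
wrist BOX [533. 304.] 1224 zmed 0.053 rect [466.2 421.8] [13.6 14.4] 19.3 circ [466.1 421.5] 17.8 
wrist LID [552. 373.] 1100 zmed 0.0142 rect [547.5 436.8] [10.3 37.5] 41.1 circ [544.6 434.3] 37.6 
pos [0.3747 0.2916 0.0942] theta 159.21 shift [ 0.0009 -0.0015  0.0732] rows 3 per row [ 0.0003 -0.0005  0.0244]
```

apply_moves([
  [0,0,0,0.001,-0.0008,0.024,0.05],
  [0,0,0,0,0,0.024,0.05],
  [0,0,0,0,0,0.024,0.05],
  [0,0,0,0,0,0,0.05],
  [0,0,0,0,0,0,0.0],
  [0,0,0,0,0,0,0.0],
  [0,0,0,0,0,0,0.0],
  [0,0,0,0,0,0,0.0],
])

```text
time_s: 4.25
position: [0.3744, 0.2913, 0.0228]
tcp_rot: [0.181, 0.984, 0.003, 0.002]
wrist_force: [0.2, -0.6, 0.1]
width: 0.0288
grasp_force: 0.0
```

apply_moves([
  [0,0,0,0,0,0,0],
  [0,0,0,0,0,-0.015,0],
  [0,0,0,0,0,-0.03,0],
  [0,0,0,0,0,-0.03,0],
  [0,0,0,0,0,-0.03,0],
  [0,0,0,0,0,-0.015,0],
  [0,0,0,0,0,0,0],
])

```text
time_s: 4.83
position: [0.3745, 0.2911, 0.1448]
tcp_rot: [0.181, 0.983, 0.004, 0.003]
wrist_force: [0.0, -0.6, -0.9]
width: 0.017
grasp_force: 30.0
```

```bash
python3 go.py .4625 -.0885 .14
```

```text
pos [0.3745 0.2911 0.1448] theta 159.16 shift [-0.2172 -0.3235  0.0027] rows 12 per row [-0.0181 -0.027   0.0002]
```

apply_moves([
  [0,0,0,-0.0105,-0.016,0,0],
  [0,0,0,-0.0181,-0.027,0,0],
  [0,0,0,-0.0181,-0.027,0,0],
  [0,0,0,-0.0181,-0.027,0,0],
  [0,0,0,-0.0181,-0.027,0,0],
  [0,0,0,-0.0181,-0.027,0,0],
  [0,0,0,-0.0181,-0.027,0,0],
  [0,0,0,-0.0181,-0.027,0,0],
])

```text
time_s: 5.5
position: [0.4285, 0.0484, 0.1399]
tcp_rot: [0.181, 0.983, 0.002, 0.001]
wrist_force: [1.2, 0.3, 0.2]
width: 0.0169
grasp_force: 30.0
```

apply_moves([
  [0,0,0,-0.0181,-0.027,0,0],
  [0,0,0,-0.0181,-0.027,0,0],
  [0,0,0,-0.0181,-0.027,0,0],
  [0,0,0,-0.0181,-0.027,0,0],
  [0,0,0,-0.0076,-0.011,0,0],
  [0,0,0,0,0,0,0],
  [0,0,0,0,0,0,0],
])

```text
time_s: 6.08
position: [0.4607, -0.0896, 0.1393]
tcp_rot: [0.182, 0.983, 0.003, 0.0]
wrist_force: [-1.2, 0.8, -1.0]
width: 0.0171
grasp_force: 30.0
```

```bash
python3 look.py w4;python3 go.py .4625 -.0885 .070
```

```text
[ 0.4607 -0.0896  0.1393] theta 159.06 t 6.0833
wrist LID [ 75. 227.] 9522 zmed 0.0157 rect [ 383.1 -284.7] [104.3  68.2] 30.0 circ [ 383.1 -284.8] 121.6 ('grip', array([ 383.4, -282.9]), np.float64(29.0), np.float64(0.0455))
wrist BOX [321. 255.] 10147 zmed 0.054 rect [440.2 -79.9] [61.8 20.4] 68.2 circ [449.5 -83.7] 61.8 
wrist LID [557. 366.] 311 zmed 0.0136 rect [670.4  74.2] [21.6 31.5] 77.9 circ [669.2  75.1] 35.2 
pos [ 0.4606 -0.0889  0.1395] theta 159.13 shift [-0.0017  0.0007  0.0695] rows 3 per row [-0.0006  0.0002  0.0232]
```

View pics/w4.png

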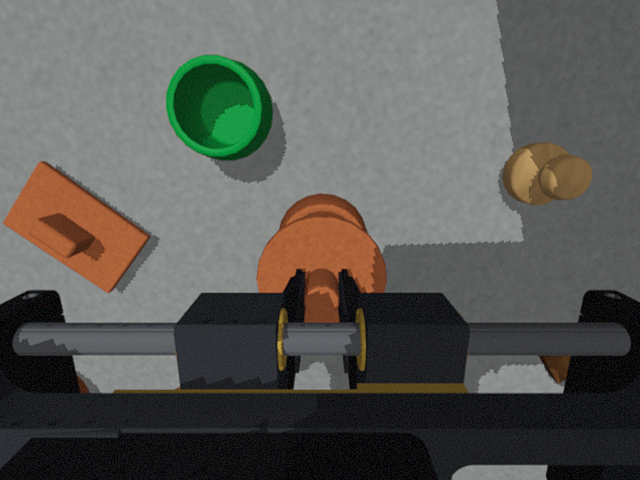

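Wrist picture: the small lid hangs at (321,265) with the box rim directly behind and below it at (322,215). It is centred sideways, clear of the green box at (220,107).

apply_moves([
  [0,0,0,-0.0015,0.001,0.015,0],
  [0,0,0,0,0,0.02,0],
  [0,0,0,0,0,0.015,0],
  [0,0,0,0,0,0.01,0],
  [0,0,0,0,0,0.005,0],
  [0,0,0,0,0,0.002,0],
  [0,0,0,0,0,0,0],
  [0,0,0,0,0,0,0],
])

```text
time_s: 6.8
position: [0.4634, -0.0875, 0.074]
tcp_rot: [0.18, 0.984, 0.002, 0.002]
wrist_force: [-1.5, 2.2, 13.2]
width: 0.0173
grasp_force: 30.0
```

apply_moves([
  [0,0,0,0,0,0.001,0],
  [0,0,0,0,0,0.001,0],
  [0,0,0,0,0,0,0],
])

```text
time_s: 7.05
position: [0.464, -0.0878, 0.0732]
tcp_rot: [0.18, 0.984, 0.002, 0.003]
wrist_force: [-3.6, 2.6, 31.4]
width: 0.0171
grasp_force: 30.0
```

```bash
cat > plate.py <<'E'
import sys
from h import *
# plane through the terracotta points near the tool, plate height expected ~.063 when seated
st=get_state(); p,d=vision.capture("wrist"); cv2.imwrite(f"pics/{sys.argv[1]}.png",p[:,:,::-1])
W=world("wrist",d,st); m=(terracotta(p)>0)&(d>0)&(np.hypot(W[...,0]-st["position"][0],W[...,1]-st["position"][1])<.06)
z=W[...,2][m]; print(st["position"].round(4),st["wrist_force"].round(1)); h,e=np.histogram(z,np.arange(0,.12,.004)); print([(round(float(a),3),int(b)) for a,b in zip(e,h) if b>20])
pk=float(sys.argv[2]); s=W[m&(abs(W[...,2]-pk)<.008)]; A=np.c_[s[:,:2]-s[:,:2].mean(0),np.ones(len(s))]
for _ in range(3):
    c=np.linalg.lstsq(A,s[:,2],rcond=None)[0]; k=abs(A@c-s[:,2])<.0015; A,s=A[k],s[k]
print("n",len(s),"slope",c[:2].round(4),"mid",s.mean(0).round(4),"circ",cv2.minEnclosingCircle((s[:,:2]*1000).astype(np.float32)))
E
python3 plate.py w5 .063
```

```text
[ 0.464  -0.0878  0.0732] [-3.6  2.6 31.4]
[(0.024, 27), (0.028, 196), (0.032, 201), (0.036, 179), (0.04, 113), (0.056, 108), (0.06, 7349), (0.064, 96), (0.068, 86), (0.072, 112), (0.076, 106), (0.08, 110), (0.084, 148), (0.088, 950)]
n 7180 slope [ 0.0008 -0.0006] mid [ 0.4497 -0.0823  0.0625] circ ((461.80255126953125, -86.9146957397461), 36.32007598876953)
```

View pics/w5.png

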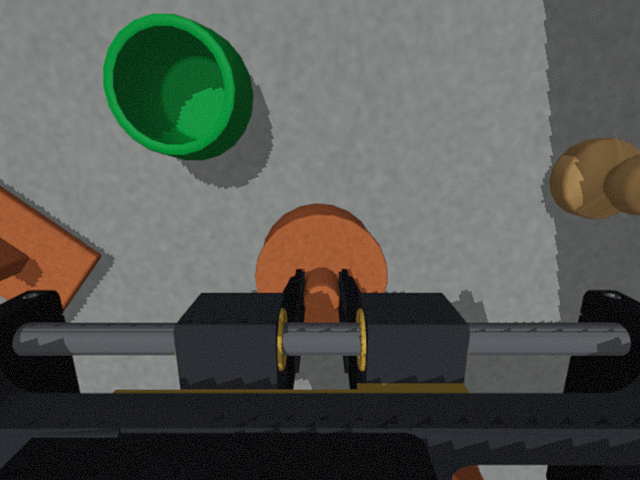

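The picture shows the lid lying on the box at (321,265): plate level at 62.5 mm and centred. It is seated, so I release.

apply_moves([
  [0,0,0,0,0,-0.002,0],
  [0,0,0,0,0,0,0.05],
  [0,0,0,0,0,0,0.05],
  [0,0,0,0,0,0,0.05],
  [0,0,0,0,0,0,0.05],
  [0,0,0,0,0,-0.015,0.05],
  [0,0,0,0,0,-0.03,0.05],
  [0,0,0,0,0,-0.03,0.05],
])

```text
time_s: 7.77
position: [0.4622, -0.089, 0.148]
tcp_rot: [0.181, 0.983, 0.003, -0.001]
wrist_force: [0.3, 0.7, 0.2]
width: 0.0498
grasp_force: 0.0
```

apply_moves([
  [0.0,0,0,0,0,-0.03,0.05],
  [0.0,0,0,0,0,-0.02,0.05],
  [0,0,0,0,0,0,0.05],
  [0,0,0,0,0,0,0.05],
])

```text
time_s: 8.1
position: [0.4629, -0.0895, 0.1983]
tcp_rot: [0.181, 0.983, 0.002, 0.002]
wrist_force: [0.7, 0.1, -0.6]
width: 0.0499
grasp_force: 0.0
```

```bash
python3 look.py w6;python3 go.py .622 .253 .19 155.5; python3 -c "
from h import *
print(R.from_quat(get_state()['tcp_rot']).as_matrix().round(4))"
```

```text
[ 0.4629 -0.0895  0.1983] theta 159.16 t 8.1
wrist LID [113. 211.] 6752 zmed 0.0157 rect [ 382.9 -284.8] [104.3  67.7] 30.0 circ [ 383.5 -285.1] 121.4 ('grip', array([ 383.4, -283.3]), np.float64(30.0), np.float64(0.0463))
wrist BOX [322. 224.] 5185 zmed 0.0616 rect [461.1 -87. ] [71.8 71.3] 1.3 circ [461.5 -86.8] 73.1 
wrist LID [635. 260.] 319 zmed 0.0138 rect [619.8 212.4] [ 9.3 46.7] 68.7 circ [619.8 212.5] 46.8 
wrist BOX [ 90. 374.] 1125 zmed 0.0522 rect [ 526.2 -370.9] [51.2 10.9] 1.7 circ [ 526.3 -374.4] 51.3 
wrist LID [371. 374.] 1186 zmed 0.016 rect [ 643.5 -102.1] [ 2.5 46.4] 21.5 circ [ 643.4 -102.1] 46.4 ('grip', array([641.2, -94.9]), np.float64(23.0), np.float64(0.0563))
pos [ 0.4625 -0.0893  0.1974] theta 159.16 shift [-0.0273  0.3766  0.0093] rows 12 per row [-0.0023  0.0314  0.0008]
turn z 0.064 rows 1 per 0.0638
[[-9.345e-01  3.558e-01  2.500e-03]
 [ 3.558e-01  9.345e-01  4.500e-03]
 [-8.000e-04  5.100e-03 -1.000e+00]]
```

apply_moves([
  [0,0,0,-0.0023,0.0314,0.0005,0.05],
  [0,0,0,-0.0023,0.0314,0.0005,0.05],
  [0,0,0,-0.0023,0.0314,0.0005,0.05],
  [0,0,0,-0.0023,0.0314,0.0005,0.05],
  [0,0,0,-0.0023,0.0314,0.0005,0.05],
  [0,0,0,-0.0023,0.0314,0.0005,0.05],
  [0,0,0,-0.0023,0.0314,0.0005,0.05],
  [0,0,0,-0.0023,0.0314,0.0005,0.05],
])

```text
time_s: 8.82
position: [0.5692, 0.1403, 0.1931]
tcp_rot: [0.181, 0.984, 0.002, -0.0]
wrist_force: [0.7, 0.0, 0.6]
width: 0.0501
grasp_force: 0.0
```

apply_moves([
  [0,0,0,-0.0023,0.0314,0,0.05],
  [0,0,0,-0.0023,0.0314,0,0.05],
  [0,0,0,-0.0023,0.0314,0,0.05],
  [0,0,0,-0.0023,0.0314,0,0.05],
  [0,0,0.064,0,0,0,0.05],
  [0,0,0,0,0,0,0.05],
  [0,0,0,0,0,0,0.05],
])

```text
time_s: 9.4
position: [0.622, 0.2527, 0.1938]
tcp_rot: [0.211, 0.977, 0.002, -0.0]
wrist_force: [-0.3, -0.5, 0.5]
width: 0.05
grasp_force: 0.0
```

```bash
python3 look.py w7;python3 go.py .6215 .2535 .022 155.3
```

```text
[0.622  0.2527 0.1938] theta 155.6 t 9.4
wrist BOX [446.  41.] 9595 zmed 0.054 rect [513.5 415. ] [94.9 60.5] 20.4 circ [513.5 414.6] 109.5 
wrist LID [322. 217.] 6308 zmed 0.0157 rect [621.  254.5] [81.  80.8] 65.4 circ [621.2 254.5] 111.9 ('grip', array([620.7, 254.6]), np.float64(66.0), np.float64(0.0455))
wrist LID [ 90. 374.] 1127 zmed 0.0179 rect [664.8 -41.2] [22.5  3.8] 24.2 circ [665.2 -42.1] 22.5 ('grip', array([673.8, -38.2]), np.float64(23.0), np.float64(0.0558))
pos [0.6221 0.2522 0.1944] theta 155.57 shift [0.0009 0.0003 0.1724] rows 6 per row [0.0002 0.0001 0.0287]
turn z 0.005 rows 1 per 0.0047
```

apply_moves([
  [0,0,0,0.0017,0.0014,0.025,0.05],
  [0,0,0,0,0,0.03,0.05],
  [0,0,0,0,0,0.03,0.05],
  [0,0,0,0,0,0.03,0.05],
  [0,0,0,0,0,0.03,0.05],
  [0,0,0,0,0,0.02,0.05],
  [0,0,0,0,0,0.006,0.05],
  [0,0,0,0,0,0,0.05],
])

```text
time_s: 10.12
position: [0.6214, 0.2545, 0.0234]
tcp_rot: [0.212, 0.977, 0.002, -0.0]
wrist_force: [0.3, -0.9, -0.2]
width: 0.0502
grasp_force: 0.0
```

apply_moves([
  [0,0,0,0,0,0,0],
  [0,0,0,0,0,0,0],
  [0,0,0,0,0,0,0],
  [0,0,0,0,0,0,0],
  [0,0,0,0,0,0,0],
  [0,0,0,0,0,0,0],
])

```text
time_s: 10.62
position: [0.6223, 0.2556, 0.0255]
tcp_rot: [0.212, 0.977, 0.003, 0.001]
wrist_force: [0.5, 1.0, 8.4]
width: 0.0156
grasp_force: 29.9
```

apply_moves([
  [0,0,0,0,0,-0.015,0],
  [0,0,0,0,0,-0.03,0],
  [0,0,0,0,0,-0.03,0],
  [0,0,0,0,0,-0.03,0],
  [0,0,0,0,0,-0.02,0],
  [0,0,0,0,0,0,0],
  [0,0,0,0,0,0,0],
])

```text
time_s: 11.2
position: [0.622, 0.2551, 0.1507]
tcp_rot: [0.212, 0.977, 0.003, 0.002]
wrist_force: [-0.1, 0.1, -1.4]
width: 0.0155
grasp_force: 30.0
```

```bash
python3 go.py .673 -.0778 .145 110.8
```

```text
pos [0.622  0.2551 0.1507] theta 155.5 shift [-0.1845 -0.2818  0.0043] rows 11 per row [-0.0168 -0.0256  0.0004]
turn z 0.78 rows 7 per 0.1114
```

apply_moves([
  [0,0,0,-0.0084,-0.0128,0,0],
  [0,0,0,-0.0168,-0.0256,0,0],
  [0,0,0,-0.0168,-0.0256,0,0],
  [0,0,0,-0.0168,-0.0256,0,0],
  [0,0,0,-0.0168,-0.0256,0,0],
  [0,0,0,-0.0168,-0.0256,0,0],
  [0,0,0,-0.0168,-0.0256,0,0],
  [0,0,0,-0.0168,-0.0256,0,0],
])

```text
time_s: 11.87
position: [0.656, 0.0259, 0.147]
tcp_rot: [0.212, 0.977, 0.002, -0.001]
wrist_force: [0.0, 0.6, -1.1]
width: 0.0158
grasp_force: 30.0
```

apply_moves([
  [0,0,0,-0.0168,-0.0256,0,0],
  [0,0,0,-0.0168,-0.0256,0,0],
  [0,0,0,-0.0168,-0.0256,0,0],
  [0,0,0,-0.0084,-0.0128,0,0],
  [0,0,0,0,0,0,0],
])

```text
time_s: 12.28
position: [0.6727, -0.0815, 0.1467]
tcp_rot: [0.214, 0.977, 0.002, -0.0]
wrist_force: [-0.8, -0.2, -1.4]
width: 0.016
grasp_force: 30.0
```

apply_moves([
  [0,0,0.11,0,0,0,0],
  [0,0,0.11,0,0,0,0],
  [0,0,0.11,0,0,0,0],
  [0,0,0.11,0,0,0,0],
  [0,0,0.11,0,0,0,0],
  [0,0,0.11,0,0,0,0],
  [0,0,0.11,0,0,0,0],
  [0,0,0.01,0,0,0,0],
])

```text
time_s: 12.95
position: [0.6726, -0.0768, 0.1476]
tcp_rot: [0.57, 0.822, 0.002, -0.001]
wrist_force: [0.2, 0.7, -0.9]
width: 0.0154
grasp_force: 30.0
```

apply_moves([
  [0,0,0,0,0,0,0],
  [0,0,0,0,0,0,0],
])

```text
time_s: 13.12
position: [0.6729, -0.0773, 0.1481]
tcp_rot: [0.566, 0.824, 0.002, -0.0]
wrist_force: [-0.3, 0.7, -1.0]
width: 0.0161
grasp_force: 30.0
```

```bash
python3 look.py w8;python3 go.py .6728 -.0776 .0745 110.8
```

```text
[ 0.6729 -0.0773  0.1481] theta 111.02 t 13.1167
wrist LID [386.  43.] 970 zmed 0.0137 rect [667.6  86. ] [32.9 34. ] 12.7 circ [667.4  85.4] 45.2 ('grip', array([666.6,  77.1]), np.float64(81.0), np.float64(0.0606))
wrist BOX [ 56. 154.] 10497 zmed 0.0611 rect [466.8 -86. ] [64.4 72.5] 8.2 circ [462.9 -87. ] 74.3 
wrist BOX [321. 246.] 14973 zmed 0.0543 rect [661.4 -47.8] [72.9  9.4] 20.9 circ [661.5 -48.1] 73.1 
wrist LID [163. 373.] 1288 zmed 0.0159 rect [ 576.9 -269.2] [39.6 38.9] 21.4 circ [ 576.6 -269. ] 53.9 
pos [ 0.673  -0.0775  0.1483] theta 110.98 shift [-0.0003 -0.0005  0.0738] rows 3 per row [-0.0001 -0.0002  0.0246]
turn z 0.003 rows 1 per 0.0032
```

View pics/w8.png

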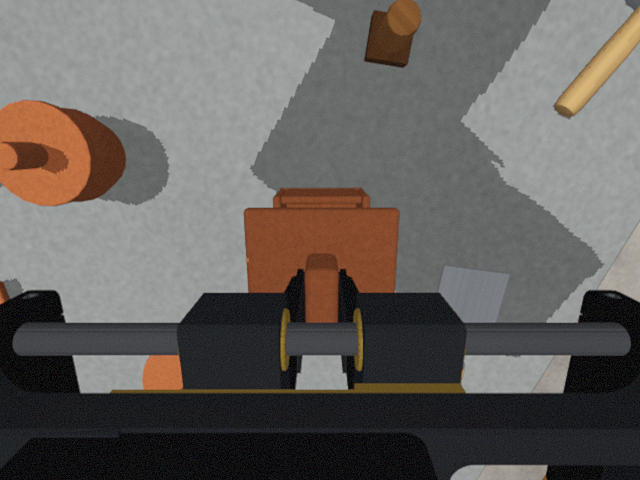

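Wrist picture: the square lid at (321,250) is parallel to the box's rear rim at (321,197), with both centred on column 321. The stamp at (393,38) is far away.

apply_moves([
  [0,0,0,0,0,0.015,0],
  [0,0,0,0,0,0.022,0],
  [0,0,0,0,0,0.018,0],
  [0,0,0,0,0,0.01,0],
  [0,0,0,0,0,0.006,0],
  [0,0,0,0,0,0.003,0],
  [0,0,0,0,0,0,0],
  [0,0,0,0,0,0,0],
])

```text
time_s: 13.83
position: [0.6738, -0.0776, 0.0754]
tcp_rot: [0.568, 0.823, 0.003, 0.0]
wrist_force: [0.7, -0.2, -0.9]
width: 0.0155
grasp_force: 30.0
```

```bash
python3 plate.py w9 .063
```

```text
[ 0.6738 -0.0776  0.0754] [ 0.7 -0.2 -0.9]
[(0.0, 81), (0.004, 95), (0.008, 107), (0.012, 96), (0.016, 105), (0.02, 110), (0.024, 121), (0.028, 110), (0.032, 102), (0.06, 269), (0.064, 10569), (0.068, 61), (0.072, 77), (0.076, 87), (0.08, 91), (0.084, 103), (0.088, 241), (0.092, 1638)]
n 10367 slope [0.001  0.0012] mid [ 0.6661 -0.0578  0.0656] circ ((667.4898681640625, -61.161468505859375), 46.16071319580078)
```

Three more mm to go, gently.

apply_moves([
  [0,0,0,0,0,0.0015,0],
  [0,0,0,0,0,0.0015,0],
  [0,0,0,0,0,0.001,0],
  [0,0,0,0,0,0,0],
  [0,0,0,0,0,0,0],
])

```text
time_s: 14.3
position: [0.6738, -0.0775, 0.0725]
tcp_rot: [0.568, 0.823, 0.003, 0.001]
wrist_force: [-3.5, 2.2, 11.2]
width: 0.0161
grasp_force: 30.0
```

```bash
python3 plate.py w10 .063
```

```text
[ 0.6738 -0.0775  0.0725] [-3.5  2.2 11.2]
[(0.0, 87), (0.004, 117), (0.008, 102), (0.012, 103), (0.016, 111), (0.02, 107), (0.024, 126), (0.028, 103), (0.056, 160), (0.06, 10491), (0.064, 214), (0.068, 77), (0.072, 83), (0.076, 86), (0.08, 89), (0.084, 151), (0.088, 1748)]
n 10290 slope [-0.0002 -0.0031] mid [ 0.666  -0.0578  0.0627] circ ((667.2767333984375, -61.40977096557617), 46.0167121887207)
```

Seated with contact, so release and rise to the big lid.

apply_moves([
  [0,0,0,0,0,0,0.05],
  [0,0,0,0,0,0,0.05],
  [0,0,0,0,0,0,0.05],
  [0,0,0,0,0,0,0.05],
  [0,0,0,0,0,-0.015,0.05],
  [0,0,0,0,0,-0.03,0.05],
  [0,0,0,0,0,-0.03,0.05],
  [0,0,0,0,0,-0.03,0.05],
])

```text
time_s: 15.02
position: [0.6729, -0.078, 0.1765]
tcp_rot: [0.568, 0.823, 0.002, -0.0]
wrist_force: [-0.5, 0.5, 1.2]
width: 0.0497
grasp_force: 0.0
```

apply_moves([
  [0,0,0,0,0,-0.02,0.05],
  [0,0,0,0,0,0,0.05],
  [0,0,0,0,0,0,0.05],
])

```text
time_s: 15.27
position: [0.6733, -0.0781, 0.1965]
tcp_rot: [0.568, 0.823, 0.003, 0.001]
wrist_force: [-0.5, 0.2, -0.4]
width: 0.0502
grasp_force: 0.0
```

```bash
python3 look.py w11;python3 go.py .6105 -.27 .19 70
```

```text
[ 0.6733 -0.0781  0.1965] theta 110.8 t 15.2667
wrist LID [375.  56.] 634 zmed 0.0138 rect [667.7  86. ] [32.8 34.2] 12.8 circ [667.1  85.6] 44.7 ('grip', array([666.5,  77.7]), np.float64(79.0), np.float64(0.0599))
wrist BOX [ 91. 152.] 7641 zmed 0.0613 rect [462.8 -86.4] [72.9 71.9] 14.5 circ [462.4 -87. ] 74.5 
wrist BOX [321. 226.] 8147 zmed 0.0617 rect [673. -77.] [81.2 80.7] 20.9 circ [673.4 -76.5] 111.2 
wrist LID [ 22. 282.] 1259 zmed 0.0159 rect [ 397.4 -255.4] [52.8 29. ] 30.6 circ [ 398.  -255.7] 57.4 
pos [ 0.6728 -0.078   0.1951] theta 110.8 shift [-0.1574 -0.1264  0.0041] rows 7 per row [-0.0225 -0.0181  0.0006]
turn z 0.712 rows 7 per 0.1017
```

apply_moves([
  [0,0,0,-0.0225,-0.0181,0,0.05],
  [0,0,0,-0.0225,-0.0181,0,0.05],
  [0,0,0,-0.0225,-0.0181,0,0.05],
  [0,0,0,-0.0225,-0.0181,0,0.05],
  [0,0,0,-0.0225,-0.0181,0,0.05],
  [0,0,0,-0.0225,-0.0181,0,0.05],
  [0,0,0,-0.0225,-0.0181,0,0.05],
  [0,0,0,0,0,0,0.05],
])

```text
time_s: 15.98
position: [0.6085, -0.2744, 0.1926]
tcp_rot: [0.569, 0.822, 0.002, -0.001]
wrist_force: [0.2, 0.1, 0.6]
width: 0.0496
grasp_force: 0.0
```

apply_moves([
  [0,0,0,0,0,0,0.05],
  [0,0,0,0,0,0,0.05],
])

```text
time_s: 16.15
position: [0.6103, -0.2698, 0.1934]
tcp_rot: [0.568, 0.823, 0.003, -0.001]
wrist_force: [0.3, 0.2, -0.3]
width: 0.05
grasp_force: 0.0
```

```bash
python3 look.py w12;python3 go.py .6105 -.27 .0225
```

```text
[ 0.6103 -0.2698  0.1934] theta 110.78 t 16.15
wrist BOX [476.  46.] 11094 zmed 0.0616 rect [675.8 -86.1] [81.7 64.9] 20.7 circ [675.2 -85.3] 101.7 
wrist LID [ 96. 152.] 7800 zmed 0.016 rect [ 383.8 -285.5] [105.2  67.3] 30.0 circ [ 383.8 -285.9] 122.0 ('grip', array([ 385.7, -285.2]), np.float64(30.0), np.float64(0.0464))
wrist LID [320. 219.] 7878 zmed 0.0157 rect [ 610.  -270.7] [102.2 101.5] 46.2 circ [ 610.  -270.8] 102.9 ('grip', array([ 610.2, -270.5]), np.float64(19.0), np.float64(0.0455))
wrist LID [206. 289.] 1185 zmed 0.0159 rect [ 533.4 -371.7] [11.  51.9] 84.9 circ [ 533.  -376.1] 52.0 ('grip', array([ 523.7, -371.8]), np.float64(8.0), np.float64(0.0558))
pos [ 0.6106 -0.2693  0.1937] theta 110.83 shift [-0.0014 -0.0009  0.1712] rows 6 per row [-0.0002 -0.0001  0.0285]
```

apply_moves([
  [0,0,0,-0.001,-0.0008,0.025,0.05],
  [0,0,0,0,0,0.03,0.05],
  [0,0,0,0,0,0.03,0.05],
  [0,0,0,0,0,0.03,0.05],
  [0,0,0,0,0,0.03,0.05],
  [0,0,0,0,0,0.02,0.05],
  [0,0,0,0,0,0.006,0.05],
  [0,0,0,0,0,0,0.05],
])

```text
time_s: 16.87
position: [0.6103, -0.2694, 0.022]
tcp_rot: [0.567, 0.823, 0.003, -0.002]
wrist_force: [0.3, 1.0, -0.7]
width: 0.0502
grasp_force: 0.0
```

apply_moves([
  [0,0,0,0,0,0,0],
  [0,0,0,0,0,0,0],
  [0,0,0,0,0,0,0],
  [0,0,0,0,0,0,0],
  [0,0,0,0,0,0,0],
  [0,0,0,0,0,0,0],
])

```text
time_s: 17.37
position: [0.6108, -0.2709, 0.0243]
tcp_rot: [0.568, 0.823, 0.003, 0.0]
wrist_force: [-1.1, 0.6, 3.8]
width: 0.0174
grasp_force: 30.0
```

apply_moves([
  [0,0,0,0,0,-0.015,0],
  [0,0,0,0,0,-0.03,0],
  [0,0,0,0,0,-0.03,0],
  [0,0,0,0,0,-0.03,0],
  [0,0,0,0,0,-0.02,0],
  [0,0,0,0,0,0,0],
  [0,0,0,0,0,0,0],
])

```text
time_s: 17.95
position: [0.6104, -0.2714, 0.1494]
tcp_rot: [0.568, 0.823, 0.003, 0.001]
wrist_force: [0.2, 0.6, -2.4]
width: 0.0171
grasp_force: 30.0
```

```bash
python3 go.py .529 -.414 .147
```

```text
pos [ 0.6104 -0.2714  0.1494] theta 110.8 shift [-0.1044 -0.1267  0.0015] rows 5 per row [-0.0209 -0.0253  0.0003]
```

apply_moves([
  [0,0,0,-0.0104,-0.0127,0,0],
  [0,0,0,-0.0209,-0.0253,0,0],
  [0,0,0,-0.0209,-0.0253,0,0],
  [0,0,0,-0.0209,-0.0253,0,0],
  [0,0,0,-0.0209,-0.0253,0,0],
  [0,0,0,-0.0104,-0.0127,0,0],
  [0,0,0,0,0,0,0],
  [0,0,0,0,0,0,0],
])

```text
time_s: 18.62
position: [0.528, -0.4142, 0.1463]
tcp_rot: [0.569, 0.823, 0.003, -0.001]
wrist_force: [-0.4, 0.2, -1.0]
width: 0.0176
grasp_force: 30.0
```

```bash
python3 look.py w13;python3 go.py .529 -.414 .0735
```

```text
[ 0.528  -0.4142  0.1463] theta 110.69 t 18.6167
wrist LID [203.  30.] 8380 zmed 0.0159 rect [ 388.1 -294. ] [103.4  50.5] 29.6 circ [ 387.7 -293.2] 113.6 ('grip', array([ 385.1, -291.4]), np.float64(23.0), np.float64(0.0461))
wrist BOX [321. 247.] 17274 zmed 0.0533 rect [ 513.3 -375.8] [62.7 11.9] 20.8 circ [ 515.4 -381.4] 62.7 
pos [ 0.5287 -0.4134  0.1467] theta 110.76 shift [-0.0011 -0.0002  0.0732] rows 3 per row [-0.0004 -0.0001  0.0244]
```

View pics/w13.png

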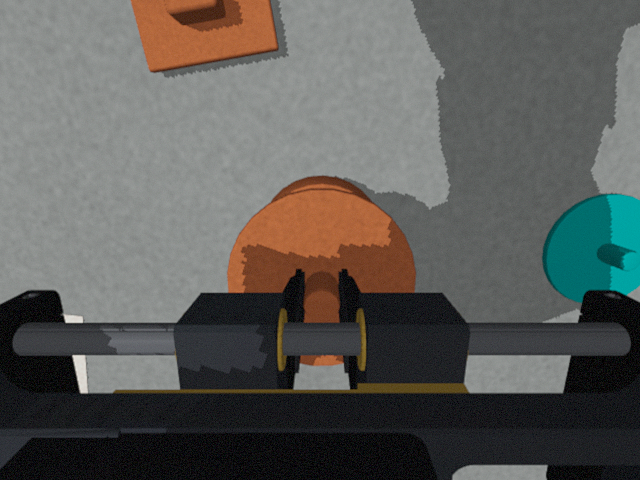

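Wrist picture: the big lid at (321,260) has the box's rim just behind it at (321,183), and both are centred on column 321. The turquoise look-alike at (600,250) is left alone.

apply_moves([
  [0,0,0,-0.0006,0,0.015,0],
  [0,0,0,0,0,0.022,0],
  [0,0,0,0,0,0.018,0],
  [0,0,0,0,0,0.01,0],
  [0,0,0,0,0,0.005,0],
  [0,0,0,0,0,0.003,0],
  [0,0,0,0,0,0,0],
  [0,0,0,0,0,0,0],
])

```text
time_s: 19.33
position: [0.5298, -0.4142, 0.0755]
tcp_rot: [0.568, 0.823, 0.003, 0.001]
wrist_force: [-0.8, 1.0, -0.8]
width: 0.0175
grasp_force: 30.0
```

apply_moves([
  [0,0,0,0,0,0.0015,0],
  [0,0,0,0,0,0.001,0],
  [0,0,0,0,0,0,0],
  [0,0,0,0,0,0,0],
])

```text
time_s: 19.67
position: [0.5295, -0.4142, 0.0725]
tcp_rot: [0.568, 0.823, 0.003, 0.0]
wrist_force: [0.3, 0.4, -0.6]
width: 0.0171
grasp_force: 30.0
```

```bash
python3 plate.py w14 .063
```

```text
[ 0.5295 -0.4142  0.0725] [ 0.3  0.4 -0.6]
[(0.024, 27), (0.028, 153), (0.032, 103), (0.056, 35), (0.06, 8642), (0.064, 6439), (0.068, 85), (0.072, 102), (0.076, 100), (0.08, 117), (0.084, 123), (0.088, 749), (0.092, 278)]
n 14681 slope [ 0.0003 -0.0002] mid [ 0.5221 -0.3957  0.0639] circ ((529.2460327148438, -414.0214538574219), 51.600341796875)
```

apply_moves([
  [0,0,0,0,0,0.0012,0],
  [0,0,0,0,0,0.0008,0],
  [0,0,0,0,0,0,0],
  [0,0,0,0,0,0,0],
])

```text
time_s: 20.05
position: [0.5296, -0.4142, 0.0712]
tcp_rot: [0.568, 0.823, 0.003, 0.0]
wrist_force: [-0.9, 1.4, 6.6]
width: 0.0172
grasp_force: 30.0
```

Contact at the expected height, so release and rise.

apply_moves([
  [0,0,0,0,0,0,0.05],
  [0,0,0,0,0,0,0.05],
  [0,0,0,0,0,0,0.05],
  [0,0,0,0,0,0,0.05],
  [0,0,0,0,0,-0.015,0.05],
  [0,0,0,0,0,-0.03,0.05],
  [0,0,0,0,0,-0.03,0.05],
  [0,0,0,0,0,-0.03,0.05],
])

```text
time_s: 20.72
position: [0.5289, -0.4144, 0.1762]
tcp_rot: [0.568, 0.823, 0.003, -0.0]
wrist_force: [-0.4, 0.0, -0.2]
width: 0.0499
grasp_force: 0.0
```

apply_moves([
  [0,0,0,0,0,-0.02,0.05],
  [0,0,0,0,0,0,0.05],
  [0,0,0,0,0,0,0.05],
])

```text
time_s: 20.97
position: [0.5292, -0.4148, 0.1961]
tcp_rot: [0.568, 0.823, 0.002, 0.001]
wrist_force: [0.1, 0.5, -1.3]
width: 0.0502
grasp_force: 0.0
```

```bash
python3 look.py w15;python3 go.py .3835 -.285 .19 30
```

```text
[ 0.5292 -0.4148  0.1961] theta 110.8 t 20.9667
wrist LID [218.  35.] 8375 zmed 0.0159 rect [ 383.9 -287.1] [103.4  66. ] 29.8 circ [ 383.6 -286.7] 120.6 ('grip', array([ 384.7, -286.9]), np.float64(30.0), np.float64(0.0462))
wrist BOX [321. 227.] 10184 zmed 0.0617 rect [ 528.8 -413.6] [101.4 101.2] 65.9 circ [ 529.2 -414.1] 102.9 
pos [ 0.5289 -0.4144  0.1948] theta 110.79 shift [ 0.1726 -0.09    0.005 ] rows 6 per row [ 0.0288 -0.015   0.0008]
turn z 1.41 rows 13 per 0.1085
```

apply_moves([
  [0,0,0,0.0288,-0.015,0,0.05],
  [0,0,0,0.0288,-0.015,0,0.05],
  [0,0,0,0.0288,-0.015,0,0.05],
  [0,0,0,0.0288,-0.015,0,0.05],
  [0,0,0,0.0288,-0.015,0,0.05],
  [0,0,0,0.0288,-0.015,0,0.05],
  [0,0,0,0,0,0,0.05],
])

```text
time_s: 21.6
position: [0.3795, -0.2809, 0.1941]
tcp_rot: [0.568, 0.823, 0.003, -0.003]
wrist_force: [1.8, -1.9, 1.0]
width: 0.0501
grasp_force: 0.0
```

apply_moves([
  [0,0,0.108,0,0,0,0.05],
  [0,0,0.108,0,0,0,0.05],
  [0,0,0.108,0,0,0,0.05],
  [0,0,0.108,0,0,0,0.05],
  [0,0,0.108,0,0,0,0.05],
  [0,0,0.108,0,0,0,0.05],
  [0,0,0.108,0,0,0,0.05],
  [0,0,0.108,0,0,0,0.05],
])

```text
time_s: 22.27
position: [0.3833, -0.2848, 0.1941]
tcp_rot: [0.862, 0.507, 0.002, -0.002]
wrist_force: [0.0, -0.0, 0.6]
width: 0.0505
grasp_force: 0.0
```

apply_moves([
  [0,0,0.108,0,0,0,0.05],
  [0,0,0.108,0,0,0,0.05],
  [0,0,0.108,0,0,0,0.05],
  [0,0,0.108,0,0,0,0.05],
  [0,0,0.108,0,0,0,0.05],
  [0,0,0.006,0,0,0,0.05],
  [0,0,0,0,0,0,0.05],
  [0,0,0,0,0,0,0.05],
])

```text
time_s: 22.93
position: [0.3834, -0.2849, 0.1948]
tcp_rot: [0.965, 0.261, 0.002, -0.002]
wrist_force: [-0.7, 0.1, 0.7]
width: 0.0502
grasp_force: 0.0
```

```bash
python3 look.py w16;python3 go.py .3835 -.285 .021 30
```

```text
[ 0.3834 -0.2849  0.1948] theta 30.2 t 22.9333
wrist BOX [162.  34.] 7023 zmed 0.0614 rect [451.5 -93.9] [50.2 73.4] 31.7 circ [460.9 -88. ] 73.7 
wrist BOX [535. 157.] 13557 zmed 0.0616 rect [ 528.9 -413.5] [101.9 103. ] 54.2 circ [ 529.1 -413.8] 104.2 
wrist LID [323. 217.] 6540 zmed 0.0159 rect [ 383.2 -285.8] [102.1  67.4] 30.0 circ [ 383.2 -285.7] 120.8 ('grip', array([ 383.7, -285.7]), np.float64(31.0), np.float64(0.0461))
pos [ 0.3835 -0.285   0.195 ] theta 30.18 shift [-0.0008  0.0005  0.174 ] rows 6 per row [-0.0001  0.0001  0.029 ]
turn z 0.003 rows 1 per 0.0031
```

apply_moves([
  [0,0,0,-0.0005,0.0006,0.025,0.05],
  [0,0,0,0,0,0.03,0.05],
  [0,0,0,0,0,0.03,0.05],
  [0,0,0,0,0,0.03,0.05],
  [0,0,0,0,0,0.03,0.05],
  [0,0,0,0,0,0.02,0.05],
  [0,0,0,0,0,0.007,0.05],
  [0,0,0,0,0,0,0.05],
])

```text
time_s: 23.65
position: [0.3834, -0.2846, 0.0221]
tcp_rot: [0.966, 0.26, 0.001, -0.003]
wrist_force: [-0.3, 0.2, -1.0]
width: 0.0499
grasp_force: 0.0
```

apply_moves([
  [0,0,0,0,0,0,0],
  [0,0,0,0,0,0,0],
  [0,0,0,0,0,0,0],
  [0,0,0,0,0,0,0],
  [0,0,0,0,0,0,0],
  [0,0,0,0,0,0,0],
])

```text
time_s: 24.15
position: [0.3841, -0.2852, 0.0239]
tcp_rot: [0.966, 0.259, 0.002, -0.001]
wrist_force: [-0.2, 0.2, -1.5]
width: 0.0157
grasp_force: 29.8
```

apply_moves([
  [0,0,0,0,0,-0.015,0],
  [0,0,0,0,0,-0.03,0],
  [0,0,0,0,0,-0.03,0],
  [0,0,0,0,0,-0.03,0],
  [0,0,0,0,0,-0.03,0],
  [0,0,0,0,0,-0.01,0],
  [0,0,0,0,0,0,0],
])

```text
time_s: 24.73
position: [0.3841, -0.2863, 0.1709]
tcp_rot: [0.966, 0.259, 0.003, 0.0]
wrist_force: [0.4, -0.1, -3.2]
width: 0.0159
grasp_force: 30.0
```

```bash
python3 go.py .53 0 .17; python3 go.py .5133 .415 .17 20.2
```

```text
pos [ 0.3841 -0.2863  0.1709] theta 30.02 shift [ 0.2695 -0.1749  0.0021] rows 10 per row [ 0.0269 -0.0175  0.0002]
pos [ 0.3841 -0.2863  0.1709] theta 30.02 shift [ 0.4626 -0.5426  0.0024] rows 22 per row [ 0.021  -0.0247  0.0001]
turn z 0.171 rows 2 per 0.0857
```

apply_moves([
  [0,0,0,0.0135,-0.0087,0,0],
  [0,0,0,0.027,-0.0175,0,0],
  [0,0,0,0.027,-0.0175,0,0],
  [0,0,0,0.027,-0.0175,0,0],
  [0,0,0,0.027,-0.0175,0,0],
  [0,0,0,0.027,-0.0175,0,0],
  [0,0,0,0.027,-0.0175,0,0],
  [0,0,0,0.027,-0.0175,0,0],
])

```text
time_s: 25.4
position: [0.4931, -0.0691, 0.1683]
tcp_rot: [0.966, 0.259, 0.001, -0.002]
wrist_force: [1.0, -0.5, -2.4]
width: 0.0161
grasp_force: 30.0
```

apply_moves([
  [0,0,0,0.027,-0.0175,0,0],
  [0,0,0,0.027,-0.0175,0,0],
  [0,0,0,0.0148,-0.0283,0,0],
  [0,0,0,0.0148,-0.0283,0,0],
  [0,0,0,0.0148,-0.0283,0,0],
  [0,0,0,0.0148,-0.0283,0,0],
  [0,0,0,0.0148,-0.0283,0,0],
  [0,0,0,0.0148,-0.0283,0,0],
])

```text
time_s: 26.07
position: [0.5136, 0.1794, 0.1693]
tcp_rot: [0.966, 0.259, 0.001, -0.002]
wrist_force: [0.6, -0.3, -1.3]
width: 0.0155
grasp_force: 30.0
```

apply_moves([
  [0,0,0,0.0148,-0.0283,0,0],
  [0,0,0,0.0148,-0.0283,0,0],
  [0,0,0,0.0148,-0.0283,0,0],
  [0,0,0,0.0148,-0.0283,0,0],
  [0,0,0,0.0148,-0.0283,0,0],
  [0,0,0,0.0148,-0.0283,0,0],
  [0,0,0,0.0148,-0.0283,0,0],
  [0,0,0,0.0074,-0.0142,0,0],
])

```text
time_s: 26.73
position: [0.5033, 0.4202, 0.1698]
tcp_rot: [0.966, 0.26, 0.001, -0.002]
wrist_force: [-0.1, 0.3, -1.3]
width: 0.0157
grasp_force: 30.0
```

apply_moves([
  [0,0,0.086,0,0,0,0],
  [0,0,0.085,0,0,0,0],
  [0,0,0,0,0,0,0],
  [0,0,0,0,0,0,0],
])

```text
time_s: 27.07
position: [0.504, 0.417, 0.1703]
tcp_rot: [0.984, 0.177, 0.001, -0.001]
wrist_force: [-0.2, -0.1, -0.9]
width: 0.0158
grasp_force: 30.0
```

```bash
python3 look.py w17;python3 go.py .5133 .415 .0735 20.2
```

```text
[0.504  0.417  0.1703] theta 20.36 t 27.0667
wrist BOX [322. 235.] 15354 zmed 0.0543 rect [550.1 428.8] [17.3 59. ] 20.4 circ [549.6 428.7] 60.8 
pos [0.5042 0.417  0.1707] theta 20.37 shift [0.0076 0.0053 0.0972] rows 3 per row [0.0025 0.0018 0.0324]
turn z 0.003 rows 1 per 0.0029
```

View pics/w17.png

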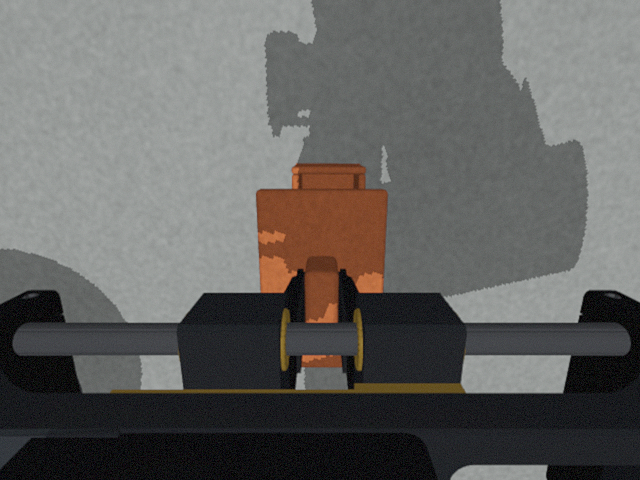

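Wrist picture: the oblong lid at (321,250) is parallel to the box, whose rear rim shows at (328,177), about 5 mm to one side. Correct by (7.6, 5.3) mm and lower.

apply_moves([
  [0,0,0,0.0076,0.0053,0,0],
  [0,0,0,0,0,0.02,0],
  [0,0,0,0,0,0.025,0],
  [0,0,0,0,0,0.02,0],
  [0,0,0,0,0,0.008,0],
  [0,0,0,0,0,0,0],
  [0,0,0,0,0,0,0],
])

```text
time_s: 27.7
position: [0.5142, 0.4152, 0.0992]
tcp_rot: [0.984, 0.176, 0.002, -0.002]
wrist_force: [0.3, -0.0, -1.2]
width: 0.016
grasp_force: 30.0
```

```bash
python3 look.py w18; python3 go.py .5133 .415 .0735 20.2
```

```text
[0.5142 0.4152 0.0992] theta 20.23 t 27.7
wrist BOX [321. 240.] 14239 zmed 0.0515 rect [558.3 431.8] [ 0.3 56.2] 20.1 circ [558.3 431.8] 56.2 
pos [0.5143 0.4155 0.0999] theta 20.23 shift [-0.0013  0.0002  0.0264] rows 1 per row [-0.0013  0.0002  0.0264]
turn z 0.0 rows 1 per 0.0005
```

apply_moves([
  [0,0,0,-0.001,0,0.012,0],
  [0,0,0,0,0,0.008,0],
  [0,0,0,0,0,0.004,0],
  [0,0,0,0,0,0.002,0],
  [0,0,0,0,0,0.0015,0],
  [0,0,0,0,0,0.001,0],
  [0,0,0,0,0,0,0],
  [0,0,0,0,0,0,0],
])

```text
time_s: 28.42
position: [0.5128, 0.4151, 0.0709]
tcp_rot: [0.984, 0.176, 0.002, -0.002]
wrist_force: [-1.9, -2.1, 3.9]
width: 0.0157
grasp_force: 30.0
```

```bash
python3 plate.py w19 .063
```

```text
[0.5128 0.4151 0.0709] [-1.9 -2.1  3.9]
[(0.004, 89), (0.012, 77), (0.016, 80), (0.02, 31), (0.024, 71), (0.028, 95), (0.032, 73), (0.036, 24), (0.056, 120), (0.06, 11289), (0.064, 324), (0.068, 79), (0.072, 86), (0.076, 85), (0.08, 94), (0.084, 148), (0.088, 1674), (0.092, 30)]
n 11259 slope [-0.0027 -0.0008] mid [0.5354 0.4237 0.0628] circ ((516.284912109375, 416.6331787109375), 56.56552505493164)
```

Seated, so release, rise, and do the final check.

apply_moves([
  [0,0,0,0,0,0,0.05],
  [0,0,0,0,0,0,0.05],
  [0,0,0,0,0,0,0.05],
  [0,0,0,0,0,0,0.05],
  [0,0,0,0,0,-0.015,0.05],
  [0,0,0,0,0,-0.03,0.05],
  [0,0,0,0,0,-0.03,0.05],
  [0,0,0,0,0,-0.03,0.05],
])

```text
time_s: 29.13
position: [0.5123, 0.4145, 0.1762]
tcp_rot: [0.984, 0.175, 0.002, -0.002]
wrist_force: [0.8, 0.5, -0.1]
width: 0.0498
grasp_force: 0.0
```

apply_moves([
  [0,0,0,0,0,-0.02,0.05],
  [0,0,0,0,0,0,0.05],
  [0,0,0,0,0,0,0.05],
])

```text
time_s: 29.38
position: [0.5126, 0.4147, 0.1962]
tcp_rot: [0.984, 0.176, 0.003, -0.002]
wrist_force: [-0.1, 0.4, 0.0]
width: 0.0502
grasp_force: 0.0
```

```bash
python3 look.py w20; python3 - <<'E'
from h import *
p,d=vision.capture("scene"); cv2.imwrite("pics/scene1.png",p[:,:,::-1])
p,d=vision.capture("top"); blobs("top",p,d)
E
```

```text
[0.5126 0.4147 0.1962] theta 20.22 t 29.3833
wrist BOX [321. 227.] 8567 zmed 0.0617 rect [511.7 415. ] [102.7  67.4] 20.3 circ [512.  415.1] 120.4 
top BOX [365. 189.] 1649 zmed 0.061 rect [673.1 -76.8] [81.6 81.6] 21.0 circ [672.5 -77.2] 112.4 
top BOX [126. 265.] 1881 zmed 0.0609 rect [511.5 414.4] [103.1  68.8] 20.2 circ [511.  412.6] 117.6 
top BOX [529. 261.] 2301 zmed 0.061 rect [ 529.5 -413.6] [101.1 103. ] 25.8 circ [ 529.7 -413.3] 104.7 
top BOX [370. 291.] 1045 zmed 0.061 rect [462.2 -86.3] [69.7 70. ] 1.0 circ [462.5 -86.1] 73.0
```

View pics/scene1.png

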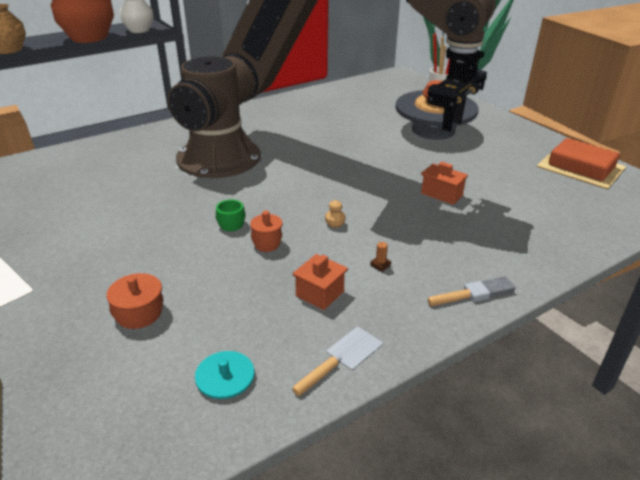

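The scene shows all four lids flat on their boxes: big (136,300), small (266,230), square (320,282) and oblong (443,183). The gourd and stamp stand untouched.

```bash
python3 -c "
from workcell import close_job
print(close_job())"
```

```text
the job is handed in; nothing more can be done
None
```

I put all four lids on their own boxes, measured level and centred within about 2 mm, left the gourd and stamp untouched, and handed the job in at about 29 s; the hand-in returned no verdict.

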